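# Press and slide a crimp tooling carrier under the drag spring of its setting dock

### The job

The bright metal tooling carrier lies raised on the sprung lift pad of the setting dock. With closed fingertips on its grooved thumb area, press it down hard, flat onto the bed, and, keeping it pressed, push it along the lane, under the bridge and the drag spring, fully home against the end stop so that the lift pad springs up behind its tail; then let go. Only press and push: do not pinch or lift the carrier, and leave the tools and parts around the dock alone.

Things in the scene. Friction and masses are not known exactly. Their poses are not given: they have to be found in the camera images.
- dock: Fixed grey setting dock, 222 x 96 mm. Origin: on the table under the lane; +x runs along the lane to the end stop, z up. In its frame (mm): flat bed at z = 14, x = -118 to 90; side rails, inner faces y = +-26, tops z = 24; bridge bar across the lane, x = 22 to 36, underside z = 28, top z = 37. Open at the -x end, where the carrier is loaded.
- lift_pad (a joint): Sprung steel lift pad in the bed, x = -105 to -38, y = -17 to 17 mm in the dock frame. 0 = up (top at z = 21 mm), 0.007 m = pressed flush with the bed. It pushes up with 5 N when up, 7 N when flush; two sprung pins at x = 3 lift the nose with 3 to 4 N. Once the carrier's tail has passed x = -38 the pad springs up behind it and locks it in.
- drag_leaf (a joint): Drag spring: steel leaf 24 mm wide, clamped on the end stop, slanting down and back to a rounded nose at x = 48 mm in the dock frame, with an upturned lead-in just behind the bridge. 0 = free (nose 5 mm below the flat carrier's top); grows as it is lifted, to about 0.11 rad on top of the carrier, pressing down with about 9 N.
- carrier: Loose bright metal plate 125 x 50 x 12 mm, 0.25 to 0.4 kg, in the lane with 1 mm play each side. Origin: centre of its underside; +x to its nose (62.5 mm ahead), z up. It starts on the raised pad, underside 21 and top 33 mm above the table, too high for the bridge; pressed flat (about 15 N) these are 14 and 26. Fully home its origin is at x = 27.5, z = 14 mm in the dock frame.
- carrier_nose (a point): Middle of the carrier's front edge at its underside.
- thumb_pad (a point): Point on the carrier's flat top at its own x = -27.5 mm, in the grooved thumb area (x = -13.5 to -62.5) where fingertips press. Ahead of that area a thumb rib stands across the plate, x = -7.5 to -13.5 mm, 44 mm wide, 6 mm above the top: fingertips push forward against its rear face, 14 mm ahead of this point.
- stop_face (a point): Foot of the end stop's face in the middle of the lane (x = 90, z = 14 mm in the dock frame), where the carrier's nose ends. The stop block is 13 mm thick, its top at z = 38 mm with the spring's screws.
- micrometer: Loose micrometer, 64 x 124 x 17 mm, lying left of the dock. Bystander; leave alone. Origin: centre of its underside.
- hex_key: Loose black hex key, 93 x 33 x 4 mm, lying right of the dock. Bystander; leave alone. Origin: centre of its underside.
- housing_1: Loose white connector housing, 17 x 26 x 13 mm, lying right of the dock. Bystander; leave alone. Origin: centre of its underside.
- driver_a: Loose screwdriver, 170 x 25 x 24 mm, far right. Bystander; leave alone. Origin: centre of its underside.
- marker: Loose marker pen, 132 x 12 x 14 mm, far left. Bystander; leave alone. Origin: centre of its underside.
- carton_pins: Loose small carton, 61 x 60 x 50 mm, at the back right. Bystander; leave alone. Origin: centre of its underside.
Not all that is in view belongs to the job. What is shaped like the carrier but purple is not meant.

How it is judged (in metres and radians):
On the way, in this order (a step that is already met when the one before it is completed fails the run):
1. the carrier is pressed down flat, still short of the drag spring (value of joint lift_pad above 0.005 m and x of carrier_nose in the frame of dock below 0.038 m and z of carrier in the frame of dock below 0.0165 m), for 0.1 s.
2. the carrier, still pressed down, has its nose under the drag spring (value of joint lift_pad above 0.005 m and value of joint drag_leaf above 0.07 rad and x of carrier_nose in the frame of dock above 0.05 m), for 0.05 s.
At the end, for the whole second after the job is handed in: The carrier is at rest, flat on the bed (within 2 mm and 0.04 rad), its nose within 4 mm of the end stop, the drag spring lifted on top of it (over 0.07 rad) and the lift pad up behind its tail (within 1.5 mm of its top position) (x of carrier in the frame of dock above 0.0235 m and z of carrier in the frame of dock below 0.016 m and angle between the z axis of carrier and the z axis of dock, either way round below 0.04 rad and value of joint lift_pad below 0.0015 m and value of joint drag_leaf above 0.07 rad and linear speed of carrier below 0.02 m/s); the robot touches nothing.
It fails at once if the carrier is lifted off its pad (z of carrier in the frame of dock above 0.029 m).
It fails at once if the carrier is tipped (angle between the z axis of carrier and the z axis of dock, either way round above 0.25 rad).
It fails at once if a tool or part lying around is moved by more than 20 mm (distance of any of micrometer, hex_key, housing_1, driver_a, marker, carton_pins from where it was at the start of the episode above 0.02 m).
It also fails if it takes over 42 s, if anything falls off the work surface, if the arm or the gripper's body presses on something with over 40 N, if the wrist force passes 120 N, or if a joint passes its speed limit or range.

### The arm

A 6-joint arm with a two-finger parallel gripper is mounted at the origin on a cart in front of the work surface, level with it; the furniture and walls round the work are solid. World frame = base frame: x ahead of the robot, y to its left, z up, the work surface at z = 0. Lengths are in mm, angles in rad, forces in N, time in s.
With the tool pointing down it reaches from about 275 to 750 mm from the base axis. Payload 10.2 kg.
Tool frame: the origin (TCP) lies on the front face of the gripper's body, between the roots of the fingers; the fingertips stand 73 mm ahead of it and the grasp point (between the pads) lies 54 mm ahead of it; z points along the fingers, y is the line along which they close (so a half turn about z gives the same grasp; the last joint's range is limited). The gripper opens to 85 mm and grips with 20 to 120 N. Pads are 22 mm wide; open, the fingers measure 114 mm over their backs; the gripper's body (76 mm by 85 mm) begins 54 mm behind the grasp point. The pads swing forward as they close: fully open they stand 13 mm farther back than shut.
Start: joints at [-1.384, 0.313, 1.498, -0, 1.331, -0.223], TCP at [209.162, -481.542, 303.894] pointing down, gripper open.
Joint ranges: [-2.94, 2.94], [-0.97, 2.17], [0.19, 2.56], [-1.23, 4.37], [0.02, 3.11], [-2.88, 2.88]. Speed limits (rad/s): [2.39, 2.39, 3.01, 3.14, 3.14, 3.14].

### API

Orientations are given as a unit quaternion [w, x, y, z].
In Python, from rig import * gives the robot as it stands.
- The arm moves only by the tool step_arm, never from a script. Its argument "plan" is a list of rows, each an object with "offset": the shift along the tool's x, y, z in cm, a list of three; "rot": the turn, a rotation vector about the tool's x, y, z in degrees, a list of three; "gripper": the finger opening in cm, from 0 to 8.54. In form: [{"offset": [x, y, z], "rot": [wx, wy, wz], "gripper": gripper}, ...]. A call has 1 to 12 rows; each row is the pose to reach, as a shift and turn from the pose commanded when the call began, along the tool's axes at that moment; what a row does not reach only later rows make up. A row lasts 1/10 s, in which the tool goes at most 50 mm and 8.59 degrees, less where a joint would pass 70% of its speed; a pose out of reach is approached as far as the arm can. A call with a gripper value outside its range is refused whole. The fingers move at their own pace and stop on an object; "squeeze" is the grip in N (left out, the last holds). Time passes only in rows, so rows that repeat a pose let the fingers close. It gives the time, the measured TCP pose, the force, the opening and the grip force at its end, in the units of the state.
- sense(): the state, without advancing time (a new reading comes with each control period).
- capture(name): name is "side" or "top"; returns a dict with "color" (420x560x3 uint8, red, green, blue), "depth" (420x560 float32, mm along the optical axis (not along the pixel's ray), 0 where there is no reading), "vertical_fov" (degrees; the focal length in pixels is half the picture's height over the tangent of half this angle, whatever the lens; pixels are square), "cx", "cy" (the principal point, pixels), "rvec" (rotation vector, rad) and "tvec" (3), from world to camera coordinates, as OpenCV has them. Camera axes: x right, y down, z forward; pixel columns grow to the right and rows downward; lengths in mm; the calibration is good to about 2 mm. A picture is of the moment at which its call begins.
- finish_job(): hands the job in; it is judged then, once.
The state is a dict: "time_s": time; "joints": joint angles; "dq": joint speeds; "tau": joint torques, N m; "eef_pos": TCP position; "ee_rot": TCP orientation; "force": force on the tool from outside, world axes, zero at the start; "wrist_torque": the same for the moment, N m; "grip_width": opening from 0.0 (shut) to 1.0 (fully open); "grip_force": force on a finger pad.
Only numpy, scipy, OpenCV 4.12 (cv2) and the standard library are available. Lean on these libraries where they do the work, as an engineer would, in place of code of your own. Each camera call takes 0.05 s, during which the arm holds its last target. There are 200 camera calls.

## Working session

There is one attempt and no reset: what is moved stays moved. The work goes in short steps, Python scripts to look and compute and a tool call to move; the robot and the scene stay as the last step left them, time stands still between calls to the robot, and variables do not carry over. Pictures are saved under pics/ and viewed, at most 10 in all, crops included, and the job is handed in when it is done.

Besides the shell and the picture viewer there is one more tool, called by a JSON object that holds its "fn" and its "kwargs", one argument or row to a line. step_arm: Moves the arm, as the interface text tells. Its arguments: {"type":"object","properties":{"plan":{"type":"array"},"squeeze":{"type":"number"}},"required":["plan"]}

```bash
mkdir -p pics; cat > h.py <<'E'
from rig import *
import numpy as np, cv2, pickle
def snap(n,tag):
    c=capture(n); cv2.imwrite(f'pics/{tag}.png',c['color'][:,:,::-1]); pickle.dump(c,open(f'{tag}.pkl','wb')); return c
def load(tag): return pickle.load(open(f'{tag}.pkl','rb'))
def cam(c):
    f=210/np.tan(np.radians(c['vertical_fov'])/2)
    return np.array([[f,0,c['cx']],[0,f,c['cy']],[0,0,1]]),cv2.Rodrigues(np.array(c['rvec'],float))[0],np.array(c['tvec'],float).reshape(3)
def dep(c,u,v):
    K,R,t=cam(c); d=np.median([x for x in c['depth'][v-1:v+2,u-1:u+2].ravel() if x>0] or [0])
    return R.T@(np.linalg.inv(K)@[u,v,1]*d-t)
def plane(c,u,v,z):
    K,R,t=cam(c); r=R.T@np.linalg.inv(K)@[u,v,1]; o=-R.T@t
    return o+r*(z-o[2])/r[2]
def tri(c1,p1,c2,p2):
    P=[K@np.c_[R,t] for K,R,t in (cam(c1),cam(c2))]
    X=cv2.triangulatePoints(P[0],P[1],np.array(p1,float),np.array(p2,float))[:,0]; return X[:3]/X[3]
E
python3 - <<'E'
from h import *
for n in('side','top'):
    c=snap(n,n+'0'); K,R,t=cam(c); print(n,c['color'].shape,K[0,0],-R.T@t,R[2])
print(sense())
a=cv2.imread('pics/side0.png');b=cv2.imread('pics/top0.png')
E
```

```text
side (420, 560, 3) 403.01165081732717 [940.75492751 432.12715184 830.72316056] [-0.36318049 -0.45825607 -0.81123443]
top (420, 560, 3) 545.7325545391773 [ 469.7930866   -21.68393291 1450.17181631] [ 0.07910234  0.02480304 -0.99655789]
{'time_s': 0.1, 'joints': array([-1.38437812e+00,  3.13363487e-01,  1.49833207e+00,  2.69214712e-05,
        1.33101059e+00, -2.23408143e-01]), 'dq': array([ 7.91736811e-06,  9.67766785e-04, -2.15296753e-03, -2.24630540e-04,
       -2.77654325e-04, -1.41146838e-03]), 'tau': array([ 3.11490337e-03, -4.12899756e+01, -2.60140300e+01, -7.86721353e-05,
        3.07418239e-03, -5.57658581e-06]), 'eef_pos': array([ 209.14862184, -481.38579217,  303.41883163]), 'ee_rot': array([-5.56407172e-04,  9.79079155e-01,  2.03478986e-01,  2.33679684e-05]), 'force': array([ 0.14265422, -0.3336839 ,  0.46473106]), 'wrist_torque': array([-0.02706134, -0.02249348, -0.00801766]), 'grip_force': 0.0, 'grip_width': 0.9999107103267497}
```

View pics/top0.png

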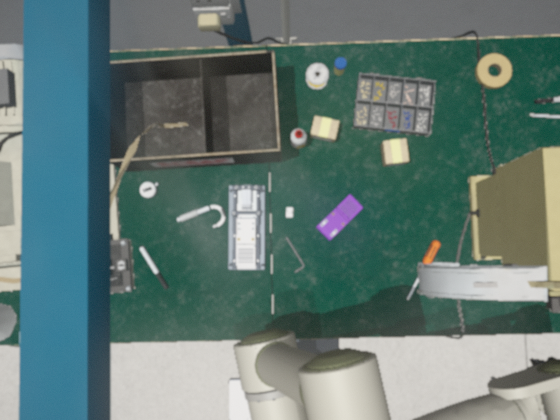

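View pics/side0.png

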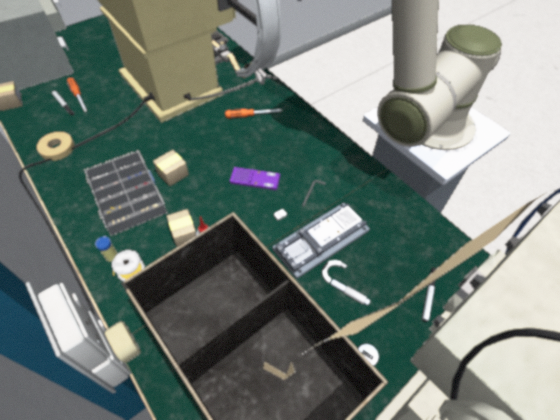

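The top view shows the dock around (247,227), with its lane running up the image. In the side view it is around (322,240). I'll enlarge both.

```bash
python3 - <<'E'
import cv2
a=cv2.imread('pics/top0.png')[175:280,210:290];b=cv2.imread('pics/side0.png')[195:285,265:380]
a=cv2.resize(a,None,fx=5,fy=5,interpolation=cv2.INTER_CUBIC);b=cv2.resize(b,None,fx=6,fy=6,interpolation=cv2.INTER_CUBIC)
cv2.imwrite('pics/a.png',a);cv2.imwrite('pics/b.png',b)
E
```

```text
(no output)
```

View pics/a.png

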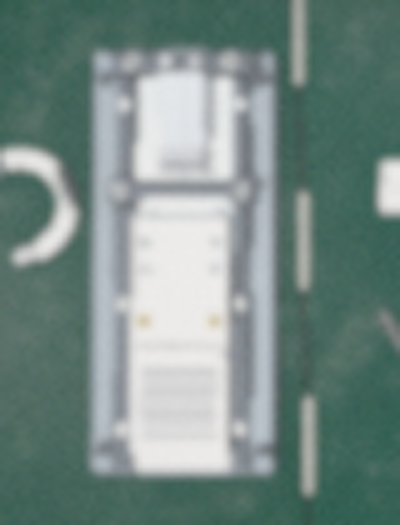

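View pics/b.png

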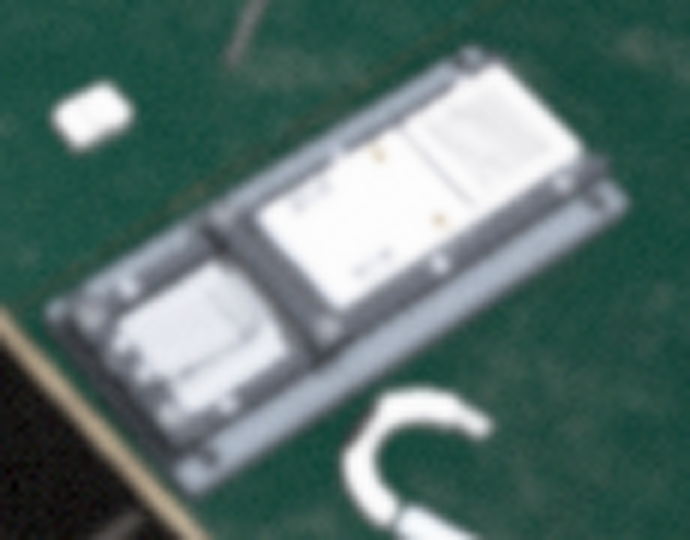

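The crops show the carrier's tail corners at a(131,472) and a(229,472). Its nose corners are at a(133,196) and a(231,196), with the rib near a-row 345. In b the nose corners are (260,212) and (340,308), and the tail corners are (500,65) and (583,152). Next I'll triangulate these.

```bash
python3 - <<'E'
from h import *
T=load('top0');S=load('side0')
A=lambda x,y:((x+.5)/5-.5+210,(y+.5)/5-.5+175)
B=lambda x,y:((x+.5)/6-.5+265,(y+.5)/6-.5+195)
np.set_printoptions(precision=1,suppress=True)
# top image: left = +y world? check; pairs
P={'tailL':((131,472),(583,152)),'tailR':((229,472),(500,65)),'noseL':((133,196),(340,308)),'noseR':((231,196),(260,212)),'ribL':((132,346),(478,205)),'ribR':((230,346),(405,128))}
for k,(a,b) in P.items():
    print(k,tri(T,A(*a),S,B(*b)),'plane33',plane(T,*A(*a),33),plane(S,*B(*b),33))
for a,b in [((92,54),(190,490)),((275,54),(55,310)),((90,474),(625,205)),((275,474),(465,50))]:
    print('dock',tri(T,A(*a),S,B(*b)),plane(T,*A(*a),6),plane(S,*B(*b),6))
# depth over carrier
for x,y in [(180,250),(180,300),(180,450),(180,370),(180,345),(180,188),(180,130),(180,60),(20,40),(350,60)]:
    u,v=A(x,y); print((x,y),dep(T,round(u),round(v)))
for x,y in [(350,220),(480,170),(520,120)]:
    u,v=B(x,y); print('S',(x,y),dep(S,round(u),round(v)))
E
```

```text
tailL [438.  129.8  18.7] plane33 [437.9 128.8  33. ] [447.7 134.2  33. ]
tailR [436.7  78.4  20.8] plane33 [436.6  78.   33. ] [445.  83.  33.]
noseL [578.6 127.1  37. ] plane33 [581.2 124.9  33. ] [572.2 130.4  33. ]
noseR [576.7  76.2  38.7] plane33 [579.8  73.6  33. ] [569.   78.9  33. ]
ribL [502.1 127.5  37. ] plane33 [503. 127.  33.] [498.4 127.6  33. ]
ribR [499.8  78.4  31.4] plane33 [501.7  76.   33. ] [497.   83.1  33. ]
dock [658.9 147.6  12.6] [660.  148.1   6. ] [656.1 145.9   6. ]
dock [654.7  51.9   9.4] [657.1  50.2   6. ] [650.1  53.9   6. ]
dock [436.7 153.3   7.6] [436.8 153.4   6. ] [435.5 153.    6. ]
dock [434.2  55.8   4.8] [434.3  55.6   6. ] [434.8  56.5   6. ]
(180, 250) [551.3 100.   31.8]
(180, 300) [525.2 100.5  32.3]
(180, 450) [447.5 102.2  31.5]
(180, 370) [488.8 101.1  34.8]
(180, 345) [501.8 100.7  35.3]
(180, 188) [585.   99.   34.8]
(180, 130) [614.7  99.1  26.6]
(180, 60) [650.4  97.4  36.8]
(20, 40) [668.1 186.    2.9]
(350, 60) [651.9   9.3   3.9]
S (350, 220) [542.1 101.9  32. ]
S (480, 170) [485.8 116.6  32.7]
S (520, 120) [458.5 108.3  32.9]
```

```bash
python3 - <<'E'
from h import *
T=load('top0')
np.set_printoptions(precision=0,suppress=True)
for p in [(430,275),(450,280),(500,285),(540,285),(475,240),(500,230),(540,200),(340,390),(270,360),(60,200),(140,150),(200,100)]: print(p,dep(T,*p))
K,R,t=cam(T); print(cv2.projectPoints(np.array([[209.,-481,304]]),np.array(T['rvec'],float),t,K,None)[0])
d=T['depth'];v,u=np.nonzero(d>0);X=(np.linalg.inv(K)@np.vstack([u,v,np.ones(len(u))])*d[v,u]);X=(R.T@(X-t[:,None])).T
m=(X[:,0]>280)&(X[:,0]<700)&(X[:,1]>-380)&(X[:,1]<350)&(X[:,2]>60);print(m.sum(),X[m].min(0) if m.any() else'',X[m].max(0) if m.any() else '')
E
```

```text
(430, 275) [ 424. -289.  363.]
(450, 280) [ 416. -312.  417.]
(500, 285) [ 409. -379.  484.]
(540, 285) [ 410. -429.  526.]
(475, 240) [ 496. -491.   26.]
(500, 230) [ 513. -475.  242.]
(540, 200) [ 559. -476.  441.]
(340, 390) [283. -80. 680.]
(270, 360) [268.  30. 370.]
(60, 200) [ 504.  110. 1145.]
(140, 150) [764. 385.   3.]
(200, 100) [895. 219.   8.]
[[[523. 378.]]]
44420 [ 280. -380.  150.] [ 700.  350. 1148.]
```

{"fn": "step_arm", "kwargs": {
  "plan": [
    {"offset": [2, -4.5, 0], "rot": [0, 0, 0], "gripper": 0},
    {"offset": [4, -9.2, 0], "rot": [0, 0, 0], "gripper": 0},
    {"offset": [6, -13.8, 0], "rot": [0, 0, 0], "gripper": 0},
    {"offset": [8, -18.4, 0], "rot": [0, 0, 0], "gripper": 0},
    {"offset": [10, -23, 0], "rot": [0, 0, 8], "gripper": 0},
    {"offset": [12, -27, 0], "rot": [0, 0, 16], "gripper": 0},
    {"offset": [16, -29.5, 0], "rot": [0, 0, 24.9], "gripper": 0},
    {"offset": [20, -31, 0], "rot": [0, 0, 24.9], "gripper": 0},
    {"offset": [24.5, -33, 1], "rot": [0, 0, 24.9], "gripper": 0},
    {"offset": [29, -35, 2], "rot": [0, 0, 24.9], "gripper": 0},
    {"offset": [33.5, -37, 3], "rot": [0, 0, 24.9], "gripper": 0},
    {"offset": [33.5, -37, 3], "rot": [0, 0, 24.9], "gripper": 0}
  ]
}}

```text
time_s: 1.3
eef_pos: [370.2, -5.5, 272.8]
ee_rot: [-0.001, 1.0, -0.01, -0.001]
force: [-0.1, -0.3, -0.3]
grip_width: 0.003
grip_force: 0.0
```

{"fn": "step_arm", "kwargs": {
  "plan": [
    {"offset": [3, -3, 2], "rot": [0, 0, 0], "gripper": 0},
    {"offset": [6, -6, 4], "rot": [0, 0, 0], "gripper": 0},
    {"offset": [8.5, -9, 6], "rot": [0, 0, 0], "gripper": 0},
    {"offset": [10.5, -11.3, 8], "rot": [0, 0, 0], "gripper": 0},
    {"offset": [10.5, -11.3, 11], "rot": [0, 0, 0], "gripper": 0},
    {"offset": [10.5, -11.3, 14], "rot": [0, 0, 0], "gripper": 0},
    {"offset": [10.5, -11.3, 14], "rot": [0, 0, 0], "gripper": 0},
    {"offset": [10.5, -11.3, 14], "rot": [0, 0, 0], "gripper": 0}
  ]
}}

```text
time_s: 2.1
eef_pos: [476.9, 101.6, 134.4]
ee_rot: [-0.0, 1.0, -0.012, -0.0]
force: [0.2, -0.1, 0.2]
grip_width: -0.003
grip_force: 0.0
```

```bash
python3 - <<'E'
from h import *
c=snap('side','s1'); s=sense(); print(s['eef_pos'],s['ee_rot'],s['force'],s['time_s'])
cv2.imwrite('pics/s1c.png',cv2.resize(c['color'][150:290,250:410,::-1],None,fx=5,fy=4.28 and 5,interpolation=cv2.INTER_CUBIC)[:600])
E
```

```text
[477.32615997 101.54090902 135.17335632] [ 1.17931969e-05  9.99921444e-01 -1.25067636e-02  8.28444036e-04] [ 0.41806277 -1.25882074 -0.11389278] 2.15
```

View pics/s1c.png

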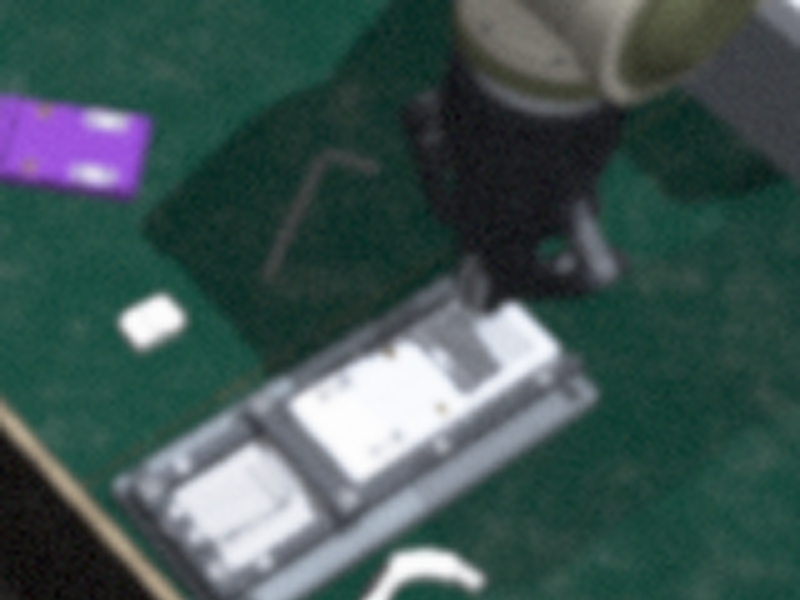

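The fingertips hang above the thumb area, at about (480,305) in the crop, behind the rib. I'll bring them down to just above the plate and then feel for contact.

{"fn": "step_arm", "kwargs": {
  "plan": [
    {"offset": [0.2, 0, 1], "rot": [0, 0, 0], "gripper": 0},
    {"offset": [0.4, 0, 2], "rot": [0, 0, 0], "gripper": 0},
    {"offset": [0.4, 0, 2.5], "rot": [0, 0, 0], "gripper": 0},
    {"offset": [0.4, 0, 2.7], "rot": [0, 0, 0], "gripper": 0},
    {"offset": [0.4, 0, 2.9], "rot": [0, 0, 0], "gripper": 0},
    {"offset": [0.4, 0, 3.1], "rot": [0, 0, 0], "gripper": 0},
    {"offset": [0.4, 0, 3.1], "rot": [0, 0, 0], "gripper": 0}
  ]
}}

```text
time_s: 2.85
eef_pos: [480.8, 101.6, 103.1]
ee_rot: [0.0, 1.0, -0.012, 0.0]
force: [-2.1, -1.1, 4.2]
grip_width: -0.006
grip_force: 2.5
```

{"fn": "step_arm", "kwargs": {
  "plan": [
    {"offset": [0, 0, 0.2], "rot": [0, 0, 0], "gripper": 0},
    {"offset": [0, 0, 0.4], "rot": [0, 0, 0], "gripper": 0},
    {"offset": [0, 0, 0.4], "rot": [0, 0, 0], "gripper": 0}
  ]
}}

```text
time_s: 3.15
eef_pos: [480.9, 101.6, 99.2]
ee_rot: [-0.0, 1.0, -0.012, 0.0]
force: [-3.9, -0.2, 6.3]
grip_width: 0.0
grip_force: 3.3
```

{"fn": "step_arm", "kwargs": {
  "plan": [
    {"offset": [0, 0, 0.1], "rot": [0, 0, 0], "gripper": 0},
    {"offset": [0, 0, 0.2], "rot": [0, 0, 0], "gripper": 0},
    {"offset": [0, 0, 0.2], "rot": [0, 0, 0], "gripper": 0}
  ]
}}

```text
time_s: 3.45
eef_pos: [481.1, 101.6, 98.6]
ee_rot: [0.0, 1.0, -0.012, 0.001]
force: [-8.6, -0.7, 20.7]
grip_width: -0.003
grip_force: 10.7
```

{"fn": "step_arm", "kwargs": {
  "plan": [
    {"offset": [0, 0, 0.1], "rot": [0, 0, 0], "gripper": 0},
    {"offset": [0, 0, 0.1], "rot": [0, 0, 0], "gripper": 0}
  ]
}}

```text
time_s: 3.65
eef_pos: [481.4, 101.6, 98.5]
ee_rot: [0.0, 1.0, -0.012, 0.001]
force: [-10.7, -0.7, 31.9]
grip_width: -0.0
grip_force: 16.4
```

```bash
cat > chk.py <<'E'
from h import *
import sys
np.set_printoptions(precision=1,suppress=True)
c=snap('side',sys.argv[1]); s=sense(); print(s['eef_pos'],s['force'],s['time_s'])
K,R,t=cam(c)
d=c['depth'];v,u=np.nonzero(d>0);X=(np.linalg.inv(K)@np.vstack([u,v,np.ones(len(u))])*d[v,u]);X=(R.T@(X-t[:,None])).T
for x0 in range(440,660,10):
    m=(abs(X[:,0]-x0)<5)&(abs(X[:,1]-103+.024*(x0-500))<15)
    print(x0,m.sum(),np.median(X[m,2]).round(1) if m.any() else '',end=' | ')
cv2.imwrite(f'pics/{sys.argv[1]}c.png',cv2.resize(c['color'][195:295,260:390,::-1],None,fx=6,fy=6,interpolation=cv2.INTER_CUBIC))
E
python3 chk.py s2
```

```text
[481.4 101.6  98.5] [-10.4  -1.1  32.3] 3.7
440 174 380.5 | 450 17 373.3 | 460 33 317.7 | 470 63 321.5 | 480 91 322.5 | 490 260 75.8 | 500 235 122.7 | 510 276 241.1 | 520 577 231.4 | 530 46 25.2 | 540 43 25.5 | 550 47 25.5 | 560 44 25.7 | 570 51 24.7 | 580 43 32.5 | 590 57 28.4 | 600 54 25.3 | 610 45 24.2 | 620 51 26.7 | 630 52 29.2 | 640 42 32.3 | 650 50 35.1 |
```

View pics/s2c.png

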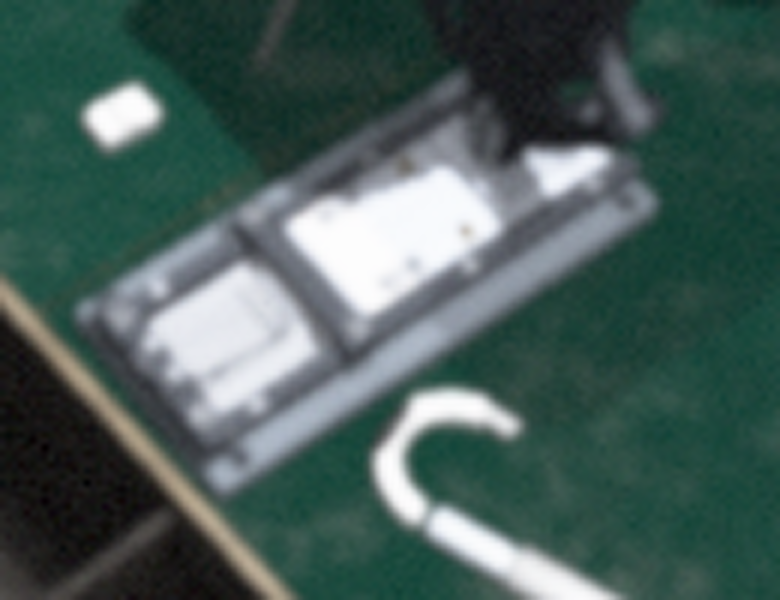

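The carrier is flat: its top reads 25.5 mm along its whole length, and the nose (b ≈ 290–370, 215–310) is still short of the bridge. Now I'll push along the lane.

{"fn": "step_arm", "kwargs": {
  "plan": [
    {"offset": [0.3, 0, 0], "rot": [0, 0, 0], "gripper": 0},
    {"offset": [0.6, 0, 0], "rot": [0, 0, 0], "gripper": 0},
    {"offset": [0.9, 0, 0], "rot": [0, 0, 0], "gripper": 0},
    {"offset": [1.2, 0, 0], "rot": [0, 0, 0], "gripper": 0},
    {"offset": [1.5, 0, 0], "rot": [0, 0, 0], "gripper": 0},
    {"offset": [1.5, 0, 0], "rot": [0, 0, 0], "gripper": 0}
  ]
}}

```text
time_s: 4.3
eef_pos: [496.9, 101.3, 98.5]
ee_rot: [-0.0, 1.0, -0.012, 0.002]
force: [-8.1, 0.8, 27.1]
grip_width: -0.001
grip_force: 14.2
```

{"fn": "step_arm", "kwargs": {
  "plan": [
    {"offset": [0.3, 0, 0.03], "rot": [0, 0, 0], "gripper": 0},
    {"offset": [0.6, 0, 0.05], "rot": [0, 0, 0], "gripper": 0},
    {"offset": [0.9, 0, 0.05], "rot": [0, 0, 0], "gripper": 0},
    {"offset": [1.2, 0, 0.05], "rot": [0, 0, 0], "gripper": 0},
    {"offset": [1.5, 0, 0.05], "rot": [0, 0, 0], "gripper": 0},
    {"offset": [1.8, 0, 0.05], "rot": [0, 0, 0], "gripper": 0},
    {"offset": [2.1, 0, 0.05], "rot": [0, 0, 0], "gripper": 0},
    {"offset": [2.4, 0, 0.05], "rot": [0, 0, 0], "gripper": 0}
  ]
}}

```text
time_s: 5.1
eef_pos: [516.0, 101.2, 98.4]
ee_rot: [0.0, 1.0, -0.012, -0.006]
force: [-38.2, -0.2, 56.6]
grip_width: -0.002
grip_force: 32.9
```

```bash
python3 chk.py s3
```

```text
[517.5 101.1  98.5] [-19.6   0.1  41.5] 5.15
440 204 418.3 | 450 183 405.4 | 460 170 391.3 | 470 168 380.0 | 480 50 372.8 | 490 15 314.9 | 500 45 319.1 | 510 70 322.0 | 520 138 320.9 | 530 291 95.8 | 540 189 312.3 | 550 459 220.4 | 560 307 273.7 | 570 49 26.2 | 580 31 33.3 | 590 52 32.6 | 600 63 29.6 | 610 51 27.6 | 620 54 29.1 | 630 51 30.8 | 640 47 32.2 | 650 52 34.6 |
```

View pics/s3c.png

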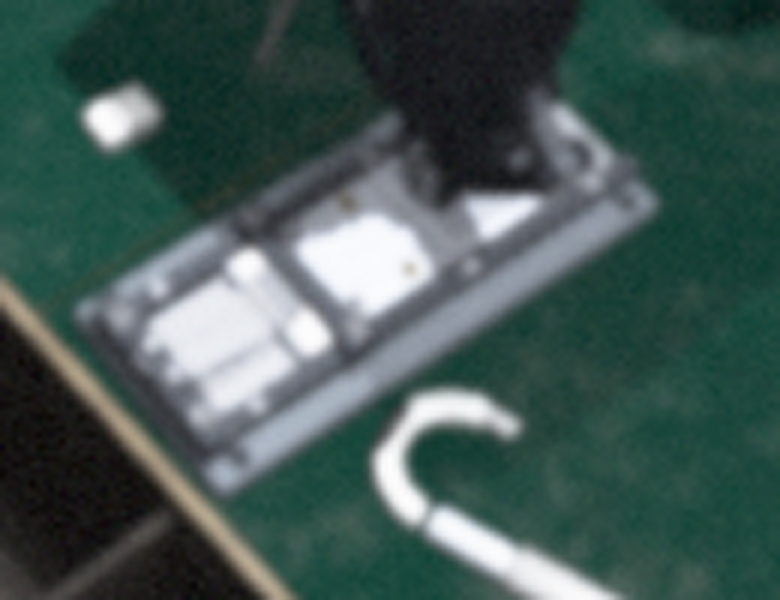

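The carrier's nose shows past the bridge at b(240–320, 260–340), with the leaf lifted 3 mm. I'll keep pushing.

{"fn": "step_arm", "kwargs": {
  "plan": [
    {"offset": [0.3, 0, 0], "rot": [0, 0, 0], "gripper": 0},
    {"offset": [0.6, 0, 0], "rot": [0, 0, 0], "gripper": 0},
    {"offset": [0.9, 0, 0], "rot": [0, 0, 0], "gripper": 0},
    {"offset": [1.2, 0, 0], "rot": [0, 0, 0], "gripper": 0},
    {"offset": [1.5, 0, 0], "rot": [0, 0, 0], "gripper": 0},
    {"offset": [1.8, 0, 0], "rot": [0, 0, 0], "gripper": 0},
    {"offset": [2.1, 0, 0], "rot": [0, 0, 0], "gripper": 0},
    {"offset": [2.4, 0, 0], "rot": [0, 0, 0], "gripper": 0},
    {"offset": [2.7, 0, 0], "rot": [0, 0, 0], "gripper": 0},
    {"offset": [3.0, 0, 0], "rot": [0, 0, 0], "gripper": 0}
  ]
}}

```text
time_s: 6.15
eef_pos: [549.4, 100.2, 98.5]
ee_rot: [0.0, 1.0, -0.012, -0.001]
force: [-18.4, 0.8, 35.7]
grip_width: -0.002
grip_force: 22.6
```

{"fn": "step_arm", "kwargs": {
  "plan": [
    {"offset": [0.2, 0, 0], "rot": [0, 0, 0], "gripper": 0},
    {"offset": [0.4, 0, 0], "rot": [0, 0, 0], "gripper": 0},
    {"offset": [0.6, 0, 0], "rot": [0, 0, 0], "gripper": 0},
    {"offset": [0.8, 0, 0], "rot": [0, 0, 0], "gripper": 0},
    {"offset": [0.9, 0, 0], "rot": [0, 0, 0], "gripper": 0}
  ]
}}

```text
time_s: 6.65
eef_pos: [557.2, 100.0, 98.5]
ee_rot: [0.0, 1.0, -0.012, -0.003]
force: [-28.9, -1.4, 44.4]
grip_width: -0.003
grip_force: 27.0
```

{"fn": "step_arm", "kwargs": {
  "plan": [
    {"offset": [0.15, 0, 0], "rot": [0, 0, 0], "gripper": 0},
    {"offset": [0.3, 0, 0], "rot": [0, 0, 0], "gripper": 0},
    {"offset": [0.3, 0, 0], "rot": [0, 0, 0], "gripper": 0}
  ]
}}

```text
time_s: 6.95
eef_pos: [558.0, 100.1, 98.5]
ee_rot: [0.0, 1.0, -0.012, -0.006]
force: [-40.7, -2.3, 51.8]
grip_width: 0.001
grip_force: 37.1
```

```bash
python3 chk.py s4
```

```text
[558.  100.1  98.4] [-39.2  -1.1  52.3] 7.0
440 182 450.7 | 450 199 439.7 | 460 200 428.2 | 470 200 417.3 | 480 220 404.8 | 490 211 392.5 | 500 146 383.3 | 510 154 373.1 | 520 5 26.1 | 530 13 312.0 | 540 43 318.0 | 550 71 321.2 | 560 120 322.0 | 570 261 88.1 | 580 163 315.9 | 590 333 239.5 | 600 457 238.9 | 610 47 28.3 | 620 44 30.6 | 630 51 31.1 | 640 47 32.6 | 650 52 35.2 |
```

View pics/s4c.png

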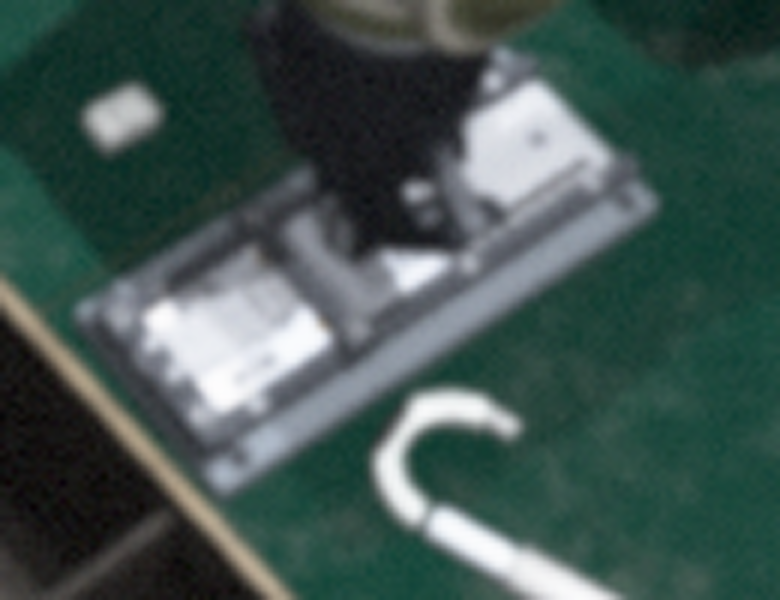

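The carrier looks home: it stalled against the stop with the force rising, and the tail and pad sit at b(470–600, 90–210). A short harder push will confirm it. Then I'll relax, lift and look.

{"fn": "step_arm", "kwargs": {
  "plan": [
    {"offset": [0.2, 0, 0], "rot": [0, 0, 0], "gripper": 0},
    {"offset": [0.2, 0, 0], "rot": [0, 0, 0], "gripper": 0}
  ]
}}

```text
time_s: 7.2
eef_pos: [558.5, 100.1, 98.4]
ee_rot: [0.0, 1.0, -0.011, -0.009]
force: [-51.1, -2.3, 60.4]
grip_width: -0.003
grip_force: 41.2
```

{"fn": "step_arm", "kwargs": {
  "plan": [
    {"offset": [-0.2, 0, -0.1], "rot": [0, 0, 0], "gripper": 0},
    {"offset": [-0.4, 0, -0.25], "rot": [0, 0, 0], "gripper": 0},
    {"offset": [-0.5, 0, -0.4], "rot": [0, 0, 0], "gripper": 0},
    {"offset": [-0.6, 0, -0.6], "rot": [0, 0, 0], "gripper": 0},
    {"offset": [-0.8, 0, -1.0], "rot": [0, 0, 0], "gripper": 0},
    {"offset": [-1.0, 0, -3], "rot": [0, 0, 0], "gripper": 0},
    {"offset": [-1, 0, -7], "rot": [0, 0, 0], "gripper": 0},
    {"offset": [-3, 0, -11], "rot": [0, 0, 0], "gripper": 0},
    {"offset": [-7, 0, -13], "rot": [0, 0, 0], "gripper": 0},
    {"offset": [-11, 0, -15], "rot": [0, 0, 0], "gripper": 0},
    {"offset": [-15, 0, -15], "rot": [0, 0, 0], "gripper": 0},
    {"offset": [-15, 0, -15], "rot": [0, 0, 0], "gripper": 0}
  ]
}}

```text
time_s: 8.4
eef_pos: [410.6, 103.6, 246.1]
ee_rot: [-0.0, 1.0, -0.012, 0.0]
force: [0.9, -0.2, -0.2]
grip_width: 0.0
grip_force: 0.0
```

```bash
python3 chk.py s5
```

```text
[412.8 103.4 246.3] [ 1.1 -0.6  0.4] 8.45
440 374 389.2 | 450 885 385.8 | 460 38 20.5 | 470 41 20.8 | 480 40 20.9 | 490 40 20.9 | 500 45 20.5 | 510 46 20.6 | 520 33 25.4 | 530 42 25.8 | 540 45 25.5 | 550 47 25.9 | 560 48 25.8 | 570 51 30.4 | 580 30 33.6 | 590 52 32.2 | 600 57 29.9 | 610 49 28.5 | 620 46 30.3 | 630 49 31.2 | 640 47 32.8 | 650 52 35.1 |
```

View pics/s5c.png

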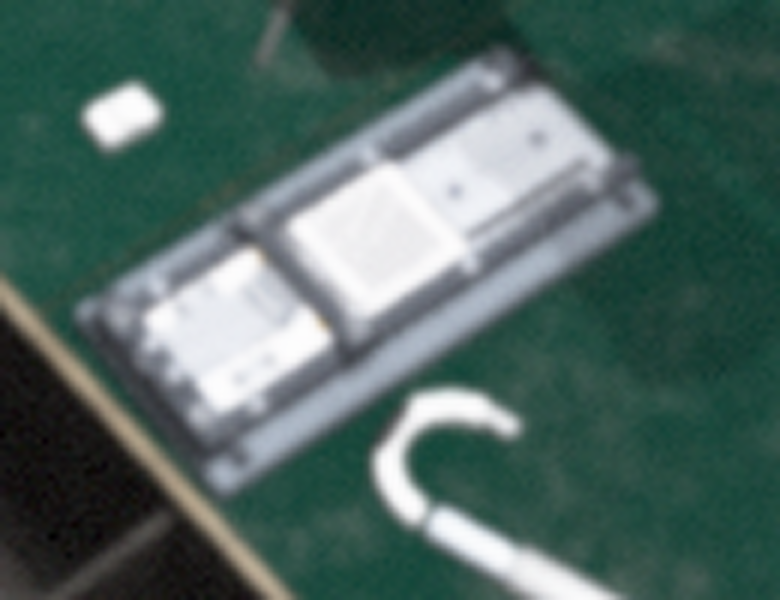

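The lift pad is up at 20.8 mm behind the tail, and the carrier is flat at 25.7 mm and home under the leaf. The robot is clear.

```bash
python3 -c "
from rig import *
print(finish_job())"
```

```text
the job is handed in; nothing more can be done
None
```

The carrier is flat and fully home against the end stop, with the drag spring on top and the lift pad sprung up behind its tail; the arm is clear and the job is handed in (no verdict was returned).

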